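# Filter in, glass cell held in the light path

## Robot

A 7-joint arm with a two-finger parallel gripper is mounted at the origin on a cart in front of the work surface, level with it; the furniture and walls round the work are solid. World frame = base frame: x ahead of the robot, y to its left, z up, the work surface at z = 0. Lengths are in mm, angles in rad, forces in N, time in s.
With the tool pointing down it reaches from about 400 to 850 mm from the base axis. Payload 4.5 kg.
Tool frame: the origin (TCP) lies midway between the tips of the shut fingers; the grasp point (between the pads) lies 19 mm behind it; z points along the fingers, y is the line along which they close (so a half turn about z gives the same grasp; the last joint's range is limited). The gripper opens to 85 mm and grips with 20 to 120 N. Pads are 22 mm wide; open, the fingers measure 114 mm over their backs; the gripper's body (76 mm by 85 mm) begins 54 mm behind the grasp point. The pads swing forward as they close: fully open they stand 13 mm farther back than shut.
Start: joints at [-1.194, 0.689, -0.195, 1.565, 0.157, 0.902, -0.215], TCP at [210.061, 588.67, 193.617] pointing down, gripper open.
Joint ranges: [-3.01, 3.01], [-0.46, 2.08], [-1.47, 1.51], [0.13, 2.56], [-1, 4.14], [0.04, 2.09], [-2.66, 2.66]. Speed limits (rad/s): [2.57, 2.57, 3.14, 3.14, 3.14, 3.14, 3.14].

## Interface

Orientations are given as a unit quaternion [w, x, y, z].
In Python, from plant import ctrl, vision gives the robot as it stands. The module is installed in compiled form; this text tells all that it offers.
- The arm moves only by the shell command python3 -m inch 'ROWS' [OPENING]. ROWS is JSON, one flat list of numbers, 4 for each row, row after row: the shift along the tool's x, y, z in units of 30 mm (1.0 is 30 mm), then the turn about the tool's z in units of 8 degrees (1.0 is 8 degrees). A call has 1 to 5 rows; each row is the pose to reach, as a shift and turn from the pose commanded when the call began, along the tool's axes at that moment; what a row does not reach only later rows make up. A row lasts 1/8 s, in which the tool goes at most 62.5 mm and 10.7 degrees, less where a joint would pass 70% of its speed; a pose out of reach is approached as far as the arm can. A call with a gripper value outside its range is refused whole. OPENING is the finger opening in mm, from 0 to 85.4, set as the call begins (- or left out, the last holds). The fingers move at their own pace and stop on an object; the grip force is fixed at half the most. Time passes only in rows, so rows that repeat a pose let the fingers close. It gives the time, the measured TCP pose, the force, the opening and the grip force at its end, in the units of the state.
- ctrl.read_state(): the state, without advancing time (a new reading comes with each control period).
- vision.get_image(name): name is "side" or "top"; returns the picture (480x640x3 uint8, red, green, blue); there is no depth.
- vision.calibration(name): a dict with "fx", "fy", "cx", "cy" (pixels), "world_to_cam" (4x4, takes a point from world to camera coordinates). Camera axes: x right, y down, z forward; pixel columns grow to the right and rows downward; lengths in mm; the calibration is good to about 2 mm. A picture is of the moment at which its call begins. calibration takes no time and is no camera call.
- ctrl.hand_in(): hands the job in; it is judged then, once.
The state is a dict: "time_s": time; "qpos": joint angles; "qvel": joint speeds; "tau": joint torques, N m; "ee_pos": TCP position; "ee_rot": TCP orientation; "contact_force": force on the tool from outside, world axes, zero at the start; "moment": the same for the moment, N m; "grip_width": finger opening in mm; "gripper_force": force on a finger pad.
Only numpy, scipy, OpenCV 4.12 (cv2) and the standard library are available. Lean on these libraries where they do the work, as an engineer would, in place of code of your own. Each camera call takes 0.05 s, during which the arm holds its last target. There are 200 camera calls.

## Task

The bench light tester needs a check reading: take the filter slide with the orange grip out of its rack and slide it fully home into the slot on top of the tester's grey lamp head, and let go of it. Then pick up the blue-capped glass cell by its two frosted faces only, with no finger touching its clear windows, and hold it in the air in the light path: midway between lamp and sensor, upright, centred on the lenses, clear windows square to the beam, touching nothing but the gripper. The program finishes while still holding it there; do not drop the cell or knock it against the tester, and leave the green slide and the red-capped cell where they are.

Things in the scene. Friction and masses are not known exactly. Their poses are not given: they have to be found in the camera images.
- beam_mid (a point): Middle of the tester's light path, on the lens axis midway between the lenses, 70 mm above the bench. x along the beam from lamp to sensor, z up. The heads' faces are 100 mm apart (x = -50 and +50 mm), their tops 95 mm above the bench; each has a lens ring 27 mm across standing 6 mm into the gap, leaving 88 mm. The gap is open above and at both sides (y).
- slot_mouth (a point): Centre of the filter slot's mouth in the flat top of the lamp head, 95 mm above the bench, 76 mm from beam_mid towards -x; same axes. The slot goes straight down 45 mm to a solid floor; it is 9.6 mm wide in x, 45.6 mm in y, with a 4 mm bevelled lead-in all round. The lamp head is 52 mm in x, 72 mm in y.
- orange_slide_mid (a point): Centre, half-way up, of the slide with the orange grip: upright stiff plate 8 mm thick (x), 44 wide (y), 95 tall (z), 35 g; the lowest 4 mm narrowed to 7 x 41. Upper 47 mm is the orange grip, below it dark metal with a round orange filter. Starts upright in the rack, foot 5 mm above the bench. Goes into the slot either way round; fully home this point is 2.5 mm above the slot's mouth.
- orange_slide: The same slide as a whole; origin at the middle of its underside, same axes.
- green_slide_mid (a point): Centre of the other filter slide, the same but with a green grip: leave it in the rack.
- slide_rack: Fixed grey storage rack 44 (x) x 154 (y) x 30 mm, origin in the middle of its underside. Two slots 25 mm deep, at y = -37 and +37 mm, hold the two slides upright with 1.5 mm play each side; the slide's thin side lies along the rack's x.
- cell_tray: Fixed white tray 210 (x) x 96 (y) mm with a floor 4 mm thick and a rim 10 mm high; origin in the middle of its underside. The two cells stand on its floor.
- blue_cell_mid (a point): Centre, half-way up, of the blue-capped glass cell and of its windows. 68 mm tall, 60 g, stands upright on the tray's floor. x: light direction, across the two clear windows (28 mm apart). y: across the two frosted white faces, 24 mm apart, each 26 mm wide and 50 mm tall (9 to 59 mm above the underside). Black foot 28 x 22 x 9 mm, blue cap 26 x 22 x 9 mm on top.
- blue_cell: The same cell as a whole; origin at the middle of its underside, same axes.
- blue_cell_windows: The clear glass between the frosted faces of the blue-capped cell, 28 (x) x 15 (y) x 50 mm, origin at its centre; it stands 1 mm proud of the frosted plates at both ends in x. No finger may touch it.
- red_cell_mid (a point): Centre of the other glass cell, the same but with a red cap: leave it standing.
- tester: The whole fixed light tester: base plate 226 (x) x 90 (y) x 10 mm, grey lamp head at its -x end, white sensor head at its +x end. Origin in the middle of its underside, 70 mm below beam_mid, same axes.

How it is judged (in metres and radians):
On the way, in this order (a step that is already met when the one before it is completed fails the run):
1. the orange slide stands fully home in the lamp head's slot, let go (z of orange_slide_mid in the frame of slot_mouth between -0.002 and 0.006 m and horizontal distance between orange_slide_mid and slot_mouth below 0.004 m and angle between the x axis of orange_slide_mid and the x axis of slot_mouth, either way round below 0.1 rad and angle between orange_slide_mid's own z axis and vertical below 0.1 rad and contact force between the fingers and orange_slide below 0.2 N), for 0.2 s.
2. the blue-capped cell is lifted off the tray in the gripper (height (world z) of blue_cell_mid above 0.06 m and contact force between the fingers and blue_cell above 0.5 N), for 0.2 s.
At the end, for the whole second after the job is handed in: Orange slide let go, square, foot within 3 mm of the slot floor. Blue cell held still by the gripper alone, centre within 15 mm along, 6 mm across and 10 mm in height of the path's middle, upright and square within 0.12 rad, windows untouched; green slide and red cell within 20 mm of their start (all of step 1 and x of blue_cell_mid in the frame of beam_mid between -0.015 and 0.015 m and y of blue_cell_mid in the frame of beam_mid between -0.006 and 0.006 m and z of blue_cell_mid in the frame of beam_mid between -0.01 and 0.01 m and angle between the x axis of blue_cell_mid and the x axis of beam_mid, either way round below 0.12 rad and angle between blue_cell_mid's own z axis and vertical below 0.12 rad and contact force between the fingers and blue_cell above 0.5 N and contact force between blue_cell and tester below 0.05 N and contact force between blue_cell and orange_slide below 0.05 N and contact force between the fingers and blue_cell_windows below 0.2 N and linear speed of blue_cell below 0.02 m/s and distance of each of green_slide_mid, red_cell_mid from where it was at the start of the episode below 0.02 m); the arm keeps its last pose, push and grip.
It fails at once if a finger touches the clear windows of the blue-capped cell (contact force between the fingers and blue_cell_windows above 0.3 N).
It fails at once if the blue-capped cell is knocked against the tester (contact force between blue_cell and tester above 4 N).
It fails at once if the blue-capped cell is knocked over or let fall (angle between blue_cell_mid's own z axis and vertical above 0.7 rad and height (world z) of blue_cell_mid below 0.045 m).
It fails at once if the green slide is disturbed (distance of green_slide_mid from where it was at the start of the episode above 0.02 m).
It fails at once if the red-capped cell is disturbed (distance of red_cell_mid from where it was at the start of the episode above 0.02 m).
It also fails if it takes over 53 s, if anything falls off the work surface, if the arm or the gripper's body presses on something with over 40 N, if the wrist force passes 120 N, or if a joint passes its speed limit or range.

## Working session

There is one attempt and no reset: what is moved stays moved. The work goes in short steps, Python scripts to look and compute and a shell command to move; the robot and the scene stay as the last step left them, time stands still between calls to the robot, and variables do not carry over. Pictures are saved under pics/ and viewed, at most 11 in all, crops included, and the job is handed in when it is done.

```bash
mkdir -p pics; python3 - <<'E'
from plant import ctrl, vision
import cv2,numpy as np
for n in("side","top"):
    cv2.imwrite(f"pics/{n}0.png",vision.get_image(n)[:,:,::-1])
    c=vision.calibration(n);print(n,c['fx'],c['fy'],c['cx'],c['cy'],np.round(c['world_to_cam'],3).tolist())
s=ctrl.read_state();print(s)
E
```

```text
side 515.541271680767 515.541271680767 325.40324164653146 239.10809036266392 [[0.905, -0.424, -0.023, -466.203], [-0.191, -0.36, -0.913, 161.362], [0.379, 0.831, -0.407, 934.537], [0.0, 0.0, 0.0, 1.0]]
top 474.52932657466465 474.52932657466465 313.9575528535617 241.6908028646441 [[-0.007, -1.0, -0.023, 11.367], [-0.98, 0.011, -0.197, 519.687], [0.197, 0.021, -0.98, 1107.963], [0.0, 0.0, 0.0, 1.0]]
{'time_s': 0.1, 'qpos': array([-1.19420941,  0.68994022, -0.19450935,  1.56624273,  0.15727474,
        0.90251648, -0.21514967]), 'qvel': array([ 3.43157142e-04, -2.88858037e-03,  9.28068561e-04, -2.60898995e-03,
        5.04566533e-04, -8.53003060e-05,  1.53587321e-04]), 'tau': array([-3.71947870e-03, -5.40605593e+01, -1.27125800e+00, -1.58985597e+01,
        9.49086912e-03,  4.44082048e-03, -5.01392293e-06]), 'ee_pos': array([209.89573603, 588.00055543, 192.83828538]), 'ee_rot': array([-9.15553835e-05,  1.70553998e-01,  9.85347956e-01, -8.54675870e-04]), 'contact_force': array([ 0.17720179, -1.09102283,  0.04698636]), 'moment': array([ 0.04254647,  0.01740685, -0.02407947]), 'gripper_force': 0.0, 'grip_width': 85.37583704328436}
```

View pics/side0.png

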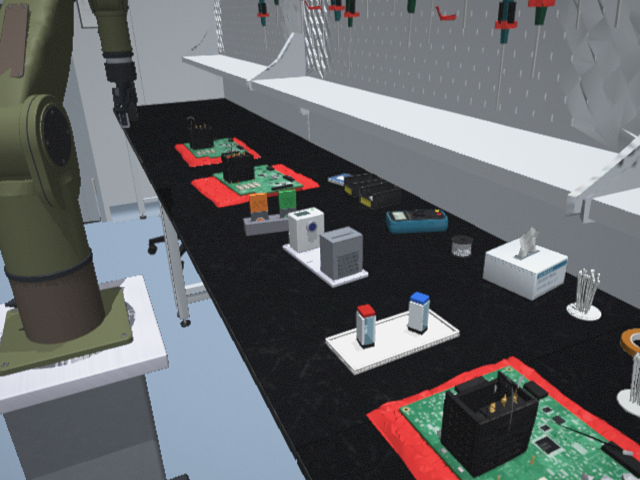

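View pics/top0.png

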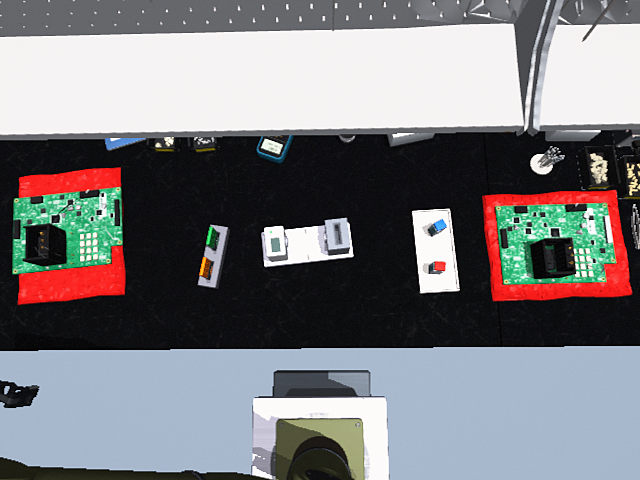

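The side view shows the rack (265,220), the tester (325,245) and the tray (393,335) with the blue cell at (419,313). In the top view the rack is at (212,257) with the orange grip at (206,267), the tester at (307,243) with the slot at about (337,236), and the blue cap at (437,227). I'll zoom in on these next.

```bash
python3 - <<'E'
import cv2,numpy as np
a=cv2.imread("pics/top0.png")[200:300,190:465];cv2.imwrite("pics/topc.png",cv2.resize(a,(0,0),fx=2.9,fy=2.9,interpolation=cv2.INTER_CUBIC))
a=cv2.imread("pics/side0.png")[180:380,240:470];cv2.imwrite("pics/sidec.png",cv2.resize(a,(0,0),fx=3,fy=3,interpolation=cv2.INTER_CUBIC))
E
```

```text
(no output)
```

View pics/topc.png

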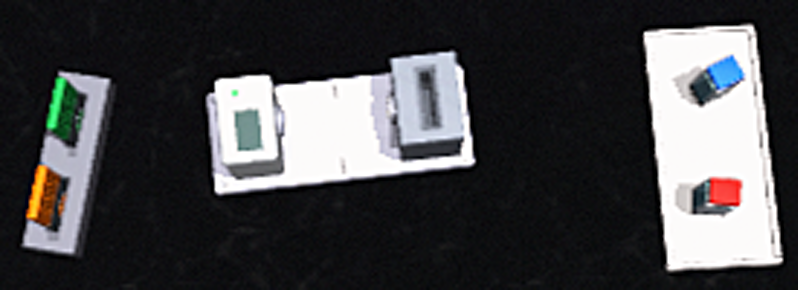

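View pics/sidec.png

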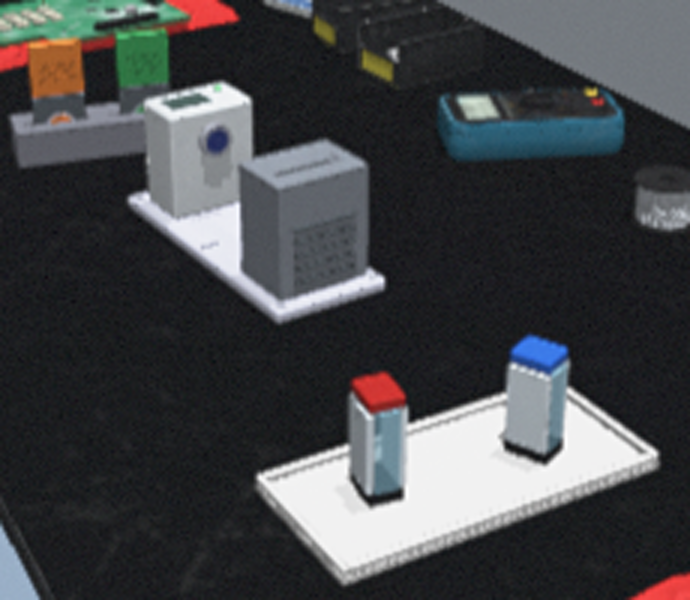

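The top crop shows the lamp head's top at (391-465, 53-147) with the slot at (430,98), the rack from (62,73) to (78,255), and the blue cap at (722,76). In the side crop the tester's near base corner is at (280,312), and the blue cell's frosted face is turned left with its clear window turned right. Next I'll fit the poses.

```bash
cat > h.py <<'E'
import cv2,numpy as np
from scipy.optimize import least_squares,minimize
from plant import vision
C={n:vision.calibration(n) for n in("side","top")}
def proj(n,P):
    c=C[n];W=np.array(c['world_to_cam']);p=np.asarray(P,float)@W[:3,:3].T+W[:3,3]
    return np.c_[c['fx']*p[:,0]/p[:,2]+c['cx'],c['fy']*p[:,1]/p[:,2]+c['cy']]
def pose(q,L):
    L=np.asarray(L,float);c,s=np.cos(q[2]),np.sin(q[2])
    return np.c_[q[0]+c*L[:,0]-s*L[:,1],q[1]+s*L[:,0]+c*L[:,1],L[:,2]]
def fitpts(obs,q0): # obs: view->(pix,local)
    f=lambda q:np.concatenate([(proj(n,pose(q,l))-p).ravel() for n,(p,l) in obs.items()])
    r=least_squares(f,q0,loss='soft_l1',x_scale=[10,10,.1]);return r.x,f(r.x).reshape(-1,2)
def box(sx,sy,z0,z1): return np.array([[a*sx/2,b*sy/2,z] for a in(-1,1) for b in(-1,1) for z in(z0,z1)])
K=8
def fitmask(masks,B,q0): # masks: view->bool image
    def sil(n,q,sh):
        h=cv2.convexHull(((proj(n,pose(q,B))+.5)*K).astype(np.float32)).round().astype(np.int32)
        m=np.zeros((sh[0]*K,sh[1]*K),np.uint8);cv2.fillConvexPoly(m,h,255)
        return cv2.resize(m,(sh[1],sh[0]),interpolation=cv2.INTER_AREA)/255.
    f=lambda q:sum(np.abs(sil(n,q,m.shape)-m).sum() for n,m in masks.items())
    q0=np.array(q0,float);s=np.array([q0,q0+[6,0,0],q0+[0,6,0],q0+[0,0,.25]])
    r=minimize(f,q0,method='Nelder-Mead',options=dict(initial_simplex=s,xatol=.02,fatol=.05,maxiter=150));return r.x,r.fun,sum(m.sum() for m in masks.values())
def cmask(img,hue,tol,win): # bgr, win x0,x1,y0,y1
    h=cv2.cvtColor(img,cv2.COLOR_BGR2HSV).astype(int);m=(abs(h[...,0]-hue)<=tol)&(h[...,1]>130)&(h[...,2]>60)
    o=np.zeros_like(m);x0,x1,y0,y1=win;o[y0:y1,x0:x1]=m[y0:y1,x0:x1];return o
E
cat > m0.py <<'E'
from h import *
T=lambda a:np.array(a,float)/2.9+[189.7,199.7]
S=lambda a:np.array(a,float)/3+[239.7,179.7]
obs={'top':(T([(391,60),(456,53),(465,139),(430,98),(217,192),(473,163)]),[(-50,-36,95),(-102,-36,95),(-102,36,95),(-76,0,95),(113,45,10),(-113,45,10)]),
'side':(S([(240,159),(278,188),(368,166),(332,141),(308,163),(280,312),(383,280),(130,200)]),[(-50,36,95),(-102,36,95),(-102,-36,95),(-50,-36,95),(-76,0,95),(-113,45,10),(-113,-45,10),(113,45,10)])}
q,r=fitpts(obs,[500,0,1.6]);print('tester',q.round(3));print(r.round(1).tolist())
print('slot',pose(q,[[-76,0,95]]).round(1))
obs={'top':(T([(62,73),(113,80),(24,246)]),[(22,77,30),(-22,77,30),(22,-77,30)])}
# rack: +y local toward far (world +x)
q,r=fitpts({'top':(obs['top'][0],[(-22,77,30),(22,77,30),(-22,-77,30)])},[480,230,-1.6]);print('rack',q.round(3),'slots',pose(q,[[0,-37,50],[0,37,50]]).round(1).tolist());print(r.round(1).tolist())
t,s=cv2.imread('pics/top0.png'),cv2.imread('pics/side0.png')
m={'top':cmask(t,13,7,(190,225,240,290)),'side':cmask(s,13,7,(245,272,190,218))}
x=pose(q,[[0,-37,0]])[0];print('orange',fitmask(m,box(8,44,53,100),[x[0],x[1],q[2]]))
m={'top':cmask(t,108,10,(420,450,212,240)),'side':cmask(s,110,10,(400,440,285,310))}
for y in(0,.4,-.4):print('bluecap',fitmask(m,box(26,22,63,72),[530,-270,y]))
for y in(0,.4,-.4):print('bluecap rot',fitmask(m,box(22,26,63,72),[530,-270,y]))
E
python3 m0.py
```

```text
tester [522.846  26.052   1.666]
[[0.2, -0.5], [-0.4, -0.3], [0.0, -0.3], [-0.7, 0.0], [-0.8, 0.1], [0.3, 0.7], [0.1, 1.7], [0.5, 0.8], [0.7, 0.1], [-1.2, 0.2], [-1.0, 0.7], [-0.4, 0.7], [1.9, -0.0], [0.0, -1.2]]
slot [[530.1 -49.6  95. ]]
rack [491.495 257.652  -1.751] slots [[455.1, 264.3, 50.0], [527.9, 251.0, 50.0]]
[[0.3, -0.3], [-0.3, 0.1], [0.0, 0.1]]
orange (array([455.32911824, 267.06776234,  -1.73463826]), np.float64(101.74117647058823), np.int64(483))
bluecap (array([ 5.54822947e+02, -2.93278107e+02, -2.42980894e-01]), np.float64(99.8), np.int64(264))
bluecap (array([ 554.86262123, -293.66977706,    2.03140921]), np.float64(71.39607843137256), np.int64(264))
bluecap (array([ 554.88265817, -293.81567876,   -1.09057332]), np.float64(71.74117647058824), np.int64(264))
bluecap rot (array([ 5.55025509e+02, -2.93683517e+02,  4.46715098e-01]), np.float64(72.10588235294117), np.int64(264))
bluecap rot (array([ 5.55058857e+02, -2.93613415e+02,  4.68667620e-01]), np.float64(71.70588235294117), np.int64(264))
bluecap rot (array([ 555.68472349, -294.23484777,   -0.82393331]), np.float64(99.04313725490196), np.int64(264))
```

```bash
cat > d.py <<'E'
import sys,numpy as np
from plant import ctrl
from scipy.spatial.transform import Rotation as R
def go(x,y,z,yaw):
    s=ctrl.read_state();w=s['ee_rot'];r=R.from_quat([w[1],w[2],w[3],w[0]]).as_matrix()
    d=r.T@(np.array([x,y,z])-s['ee_pos'])/30
    y0=np.arctan2(r[1,1],r[0,1]);t=-np.degrees((yaw-y0+np.pi/2)%np.pi-np.pi/2)/8
    print('t',round(s['time_s'],2),'pos',s['ee_pos'].round(1),'yaw',round(y0,3),'tilt',round(float(np.degrees(np.arccos(-r[2,2]))),2),'q7',s['qpos'][6].round(2),'w',round(s['grip_width'],1),'F',s['contact_force'].round(1),'DELTA',d.round(3),'turn',round(t,3))
if __name__=='__main__':go(*map(float,sys.argv[1:]))
E
python3 d.py 455.3 265.5 170 1.405
```

```text
t 0.1 pos [209.9 588.  192.8] yaw 1.228 tilt 0.1 q7 -0.22 w 85.4 F [ 0.2 -1.1  0. ] DELTA [-11.317  -7.374   0.775] turn -1.268
```

```bash
python3 -m inch '[-1.6,-1.05,0,0, -3.2,-2.1,0,0, -4.8,-3.1,0,0, -6.4,-4.2,0,0, -8,-5.2,0,0]' 40 ; python3 -m inch '[-1.5,-1,0,0, -2.8,-1.8,0.3,-0.5, -3.3,-2.15,0.8,-1.27, -3.3,-2.15,0.8,-1.27, -3.3,-2.15,0.8,-1.27]'; python3 d.py 455.3 265.5 63 1.405
python3 - <<'E'
from plant import vision
import cv2
cv2.imwrite('pics/t1.png',vision.get_image('top')[:,:,::-1]);cv2.imwrite('pics/s1.png',vision.get_image('side')[:,:,::-1])
E
python3 - <<'E'
import cv2,numpy as np
f=lambda p,w:cv2.resize(cv2.imread(p)[w[2]:w[3],w[0]:w[1]],(400,480),interpolation=cv2.INTER_CUBIC)
cv2.imwrite('pics/c1.png',np.hstack([f('pics/t1.png',(160,260,200,320)),f('pics/s1.png',(220,320,140,260))]))
E
```

```text
time_s: 0.72
ee_pos: [384.5, 359.1, 193.4]
ee_rot: [-0.0, 0.171, 0.985, -0.0]
contact_force: [0.7, 0.1, 0.0]
grip_width: 39.8
gripper_force: 0.0
time_s: 1.35
ee_pos: [454.5, 268.6, 169.9]
ee_rot: [-0.0, 0.083, 0.997, 0.001]
contact_force: [-0.4, 0.8, -0.2]
grip_width: 39.9
gripper_force: 0.0
t 1.35 pos [454.5 268.6 169.9] yaw 1.405 tilt 0.08 q7 0.53 w 39.9 F [-0.4  0.8 -0.2] DELTA [-0.046 -0.101  3.563] turn 0.003
```

View pics/c1.png

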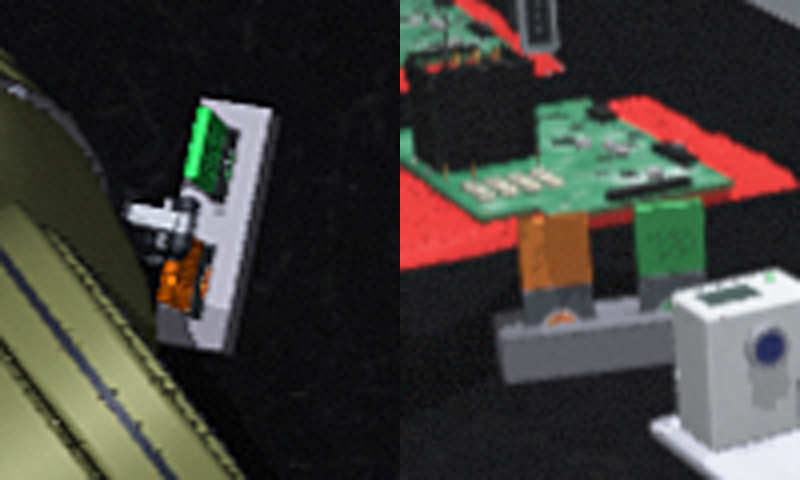

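The side crop shows the finger above the orange slide and offset to the left of it at (540,25), which fits its height. The slide is at (557,250). I'll descend and grip.

```bash
python3 -m inch '[-0.04,-0.1,1.2,0, -0.04,-0.1,2.4,0, -0.04,-0.1,3.2,0, -0.04,-0.1,3.56,0, -0.04,-0.1,3.56,0]'; python3 d.py 455.3 265.5 63 1.405; python3 -m inch '[0,0,0,0, 0,0,0,0, 0,0,0,0, 0,0,0,0, 0,0,0,0]' 0; python3 d.py 455.3 265.5 150 1.405
```

```text
time_s: 2.08
ee_pos: [455.6, 264.6, 62.8]
ee_rot: [-0.0, 0.082, 0.997, 0.0]
contact_force: [0.1, 0.6, -0.2]
grip_width: 39.7
gripper_force: 0.0
t 2.08 pos [455.6 264.6  62.8] yaw 1.406 tilt 0.01 q7 0.46 w 39.7 F [ 0.1  0.6 -0.2] DELTA [ 0.014  0.027 -0.006] turn 0.01
time_s: 2.7
ee_pos: [456.0, 263.9, 62.9]
ee_rot: [0.0, 0.083, 0.997, 0.0]
contact_force: [0.2, -0.4, -0.2]
grip_width: 0.1
gripper_force: 0.0
t 2.7 pos [456.  263.9  62.9] yaw 1.405 tilt 0.01 q7 0.46 w 0.1 F [ 0.2 -0.4 -0.2] DELTA [ 0.031  0.05  -2.905] turn 0.001
```

The fingers closed on nothing, so I'll look.

```bash
python3 - <<'E'
from plant import vision
import cv2,numpy as np
for n in('top','side'):cv2.imwrite(f'pics/{n}2.png',vision.get_image(n)[:,:,::-1])
f=lambda p,w:cv2.resize(cv2.imread(p)[w[2]:w[3],w[0]:w[1]],(400,480),interpolation=cv2.INTER_CUBIC)
cv2.imwrite('pics/c2.png',np.hstack([f('pics/top2.png',(160,260,200,320)),f('pics/side2.png',(220,320,140,260))]))
from h import *
print(proj('side',[[456,264,63],[456,264,82],[455,266,100]]),proj('top',[[456,264,63],[455,266,100]]))
E
```

```text
[[259.37747494 207.9787337 ]
 [258.81118034 200.87729058]
 [257.6331952  193.90372625]] [[207.0503373  267.98744034]
 [202.30681529 266.15434375]]
```

View pics/c2.png

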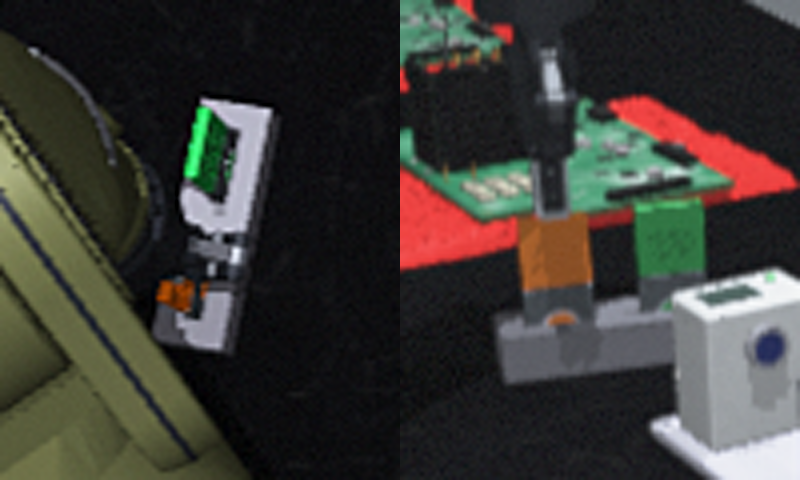

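The shut fingers end at the slide's top edge, around side pixel (258,194), not in front of the orange grip. The tips therefore seem to be about 37 mm higher than reported. I'll open the fingers, move up a little and measure the tip against the projection.

```bash
python3 -m inch '[0,0,-0.3,0, 0,0,-0.3,0, 0,0,-0.3,0, 0,0,-0.3,0]' 40; python3 - <<'E'
from plant import vision,ctrl
from h import *
for n in('top','side'):cv2.imwrite(f'pics/{n}3.png',vision.get_image(n)[:,:,::-1])
p=ctrl.read_state()['ee_pos'];print(p)
a=cv2.imread('pics/side3.png');b=cv2.imread('pics/top3.png')
for n,im,q in(('side',a,proj('side',[p])[0]),('top',b,proj('top',[p])[0])):
    print(n,q)
f=lambda im,w:cv2.resize(im[w[2]:w[3],w[0]:w[1]],(400,600),interpolation=cv2.INTER_CUBIC)
cv2.imwrite('pics/c3.png',np.hstack([f(b,(184,234,225,300)),f(a,(232,282,150,225))]))
E
```

```text
time_s: 3.3
ee_pos: [455.9, 263.8, 71.7]
ee_rot: [-0.0, 0.083, 0.997, -0.0]
contact_force: [0.4, 0.3, 0.7]
grip_width: 40.2
gripper_force: 0.0
[455.85299799 263.81958176  71.68705542]
side [259.08637954 204.77393898]
top [206.23619652 267.52840271]
```

View pics/c3.png

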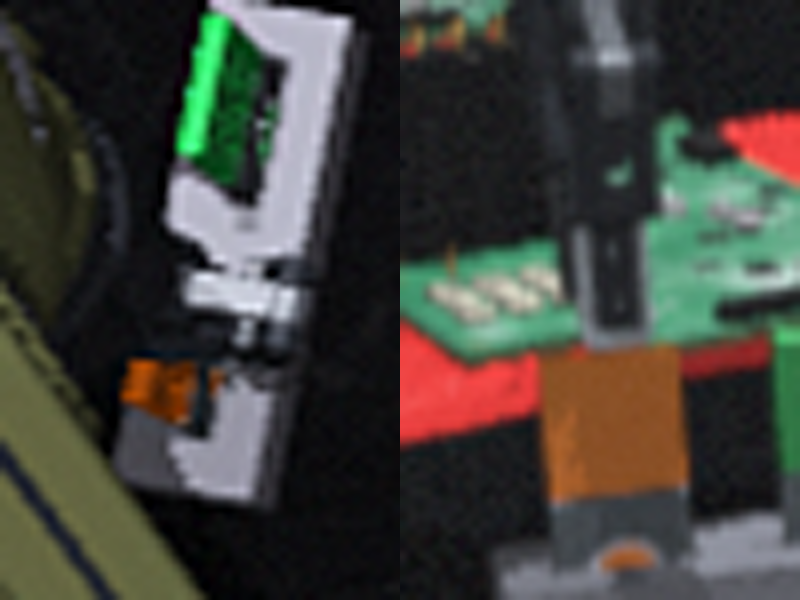

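```bash
python3 - <<'E'
from h import *
u=np.array([np.cos(1.405),np.sin(1.405),0])
c=np.array([455.9,263.8,105])
for d in(-20,-30,0,20,30):print(d,proj('side',[c+d*u])[0].round(1),proj('top',[c+d*u])[0].round(1),proj('top',[c+d*u+[0,0,40]])[0].round(1))
print(proj('top',[[456-11,265,100],[456+22,261,100],[434,269,100]]).round(1))
E
```

```text
-20 [259.4 194.7] [211.1 266.8] [206.9 264.2]
-30 [260. 196.] [215.3 267.4] [211.3 264.9]
0 [258.1 192.2] [202.7 265.4] [198.2 262.8]
20 [256.9 189.8] [194.3 264.1] [189.5 261.4]
30 [256.3 188.6] [190.1 263.5] [185.2 260.8]
[[202.6 270.4]
 [204.8 256.4]
 [200.7 275.1]]
```

The tip shows at side pixel (259,193) and projects to z of about 108 against a reported 72. x and y agree, so the real tip is about 37 mm above the reading. I'll descend further and watch the force.

```bash
python3 -m inch '[0,0,0.5,0, 0,0,1,0, 0,0,1.4,0, 0,0,1.5,0, 0,0,1.5,0]'; python3 -m inch '[0,0,0,0, 0,0,0,0, 0,0,0,0, 0,0,0,0]' 0;python3 d.py 455.3 265.5 150 1.405
```

```text
time_s: 4.03
ee_pos: [455.8, 263.9, 26.5]
ee_rot: [-0.0, 0.083, 0.997, -0.0]
contact_force: [0.0, 0.2, -0.2]
grip_width: 39.8
gripper_force: 0.0
time_s: 4.53
ee_pos: [456.6, 265.3, 27.3]
ee_rot: [0.001, 0.082, 0.997, 0.001]
contact_force: [0.9, 2.6, 2.6]
grip_width: 7.5
gripper_force: 60.0
t 4.53 pos [456.6 265.3  27.3] yaw 1.406 tilt 0.16 q7 0.44 w 7.5 F [0.9 2.6 2.6] DELTA [ 0.039  0.011 -4.091] turn 0.005
```

```bash
python3 -m inch '[0,0,-0.5,0, 0,0,-1.5,0, 0,0,-2.8,0, 0,0,-4,0, 0,0,-4,0]'; python3 d.py 530.1 -49.6 147 1.666
```

```text
time_s: 5.15
ee_pos: [457.1, 263.3, 149.7]
ee_rot: [0.002, 0.083, 0.997, 0.001]
contact_force: [0.2, -0.1, -1.2]
grip_width: 7.2
gripper_force: 59.9
t 5.15 pos [457.1 263.3 149.7] yaw 1.404 tilt 0.22 q7 0.51 w 7.2 F [ 0.2 -0.1 -1.2] DELTA [-4.131 -9.881  0.091] turn -1.876
```

```bash
python3 -m inch '[-0.4,-1,0,0, -1,-2.4,0,0, -1.6,-3.9,0,0, -2.2,-5.3,0,0, -2.7,-6.5,0,0]';  python3 -m inch '[-0.5,-1.2,0,-0.5, -1,-2.3,0,-1.2, -1.3,-3,0,-1.88, -1.43,-3.38,0,-1.88, -1.43,-3.38,0,-1.88]'; python3 d.py 530.1 -49.6 147 1.666
cat > m1.py <<'E'
from h import *
from plant import ctrl
import sys
k=sys.argv[1]
I={n:vision.get_image(n)[:,:,::-1].copy() for n in('top','side')}
for n in I:cv2.imwrite(f'pics/{n}{k}.png',I[n])
b=cv2.resize(I['side'][150:270,280:380],(0,0),fx=5,fy=5,interpolation=cv2.INTER_CUBIC)[:,:400]
a=cv2.resize(I['top'][200:300,290:370],(0,0),fx=5,fy=5,interpolation=cv2.INTER_CUBIC)
h=max(a.shape[0],b.shape[0]);a=cv2.copyMakeBorder(a,0,h-a.shape[0],0,0,0);cv2.imwrite(f'pics/c{k}.png',np.hstack([a,b]))
E
python3 m1.py 4
```

```text
time_s: 5.78
ee_pos: [502.2, 54.8, 146.0]
ee_rot: [-0.002, 0.083, 0.997, -0.001]
contact_force: [1.2, 0.7, -1.0]
grip_width: 6.7
gripper_force: 59.9
time_s: 6.4
ee_pos: [528.3, -49.7, 146.3]
ee_rot: [-0.001, -0.047, 0.999, -0.0]
contact_force: [0.4, 0.0, -0.1]
grip_width: 7.3
gripper_force: 59.8
t 6.4 pos [528.3 -49.7 146.3] yaw 1.665 tilt 0.12 q7 1.26 w 7.3 F [ 0.4  0.  -0.1] DELTA [-0.06  -0.004 -0.025] turn -0.008
```

View pics/c4.png

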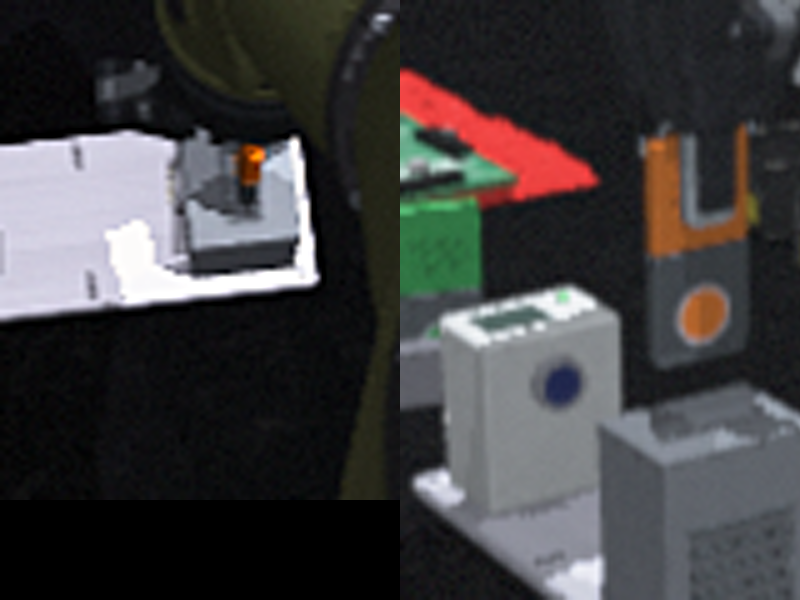

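The side view shows the slide hanging upright with its foot corners at crop (652,362) and (745,352). The finger sits right of the slide's centre, at x 713 against 697. I'll work out that offset along the slide's width and its height in the grip.

```bash
python3 - <<'E'
from h import *
S=lambda a:np.array(a,float)*[1/5,1/5]+[280-80-.4,150-.4]
pts=S([(648,258),(748,242),(649,300),(748,300)])
yaw=1.666;e=np.array([-np.sin(yaw),np.cos(yaw)])  # slide y axis
t=np.array([np.cos(yaw),np.sin(yaw)])
def P(s,zf,L):
    L=np.array(L,float);xy=np.array([528.3,-49.7])+s*e+L[:,:1]*t+L[:,1:2]*e
    return np.c_[xy,zf+L[:,2]]
# +slide y axis = toward -x world(left in img)
def f(p):
    A=proj('side',P(p[0],p[1],[(-4,22,48),(-4,-22,48)]));B=proj('side',P(p[0],p[1],[(-4,22,25),(-4,-22,25)]));F=proj('side',P(p[0],p[1],[(-4,20,0),(-4,-20,0)]))
    o=S([(655,364),(742,352)])
    return np.r_[(A-pts[:2]).ravel(),(B-pts[2:])[:,0],(F-o)[:,1]]
r=least_squares(f,[0,120]);print(r.x,f(r.x).round(1))
s=r.x[0];print('slide centre',np.array([528.3,-49.7])+s*e)
# refit tester with this side image
obs={'side':(S([(602,425),(666,462)]),[(-50,36,95),(-102,36,95)])}
print(proj('side',pose([522.846,26.052,1.666],obs['side'][1])),obs['side'][0])
E
```

```text
[  4.58316378 126.64085713] [ 0.5  0.  -0.6 -1.   0.5 -0.5  1.4 -0.4]
slide centre [523.73759084 -50.13567519]
[[319.77337877 234.37634035]
 [332.91732687 243.14699323]] [[320.  234.6]
 [332.8 242. ]]
```

```bash
python3 -m inch '[-0.21,0,0.3,0, -0.21,0,0.8,0, -0.21,0,1.0,0, -0.21,0,1.0,0]'; python3 d.py 534.7 -49.2 70 1.666;  python3 -m inch '[0,0,0.15,0, 0,0,0.3,0, 0,0,0.4,0, 0,0,0.4,0]'; python3 d.py 534.7 -49.2 70 1.666
```

```text
time_s: 7.0
ee_pos: [534.8, -48.1, 115.9]
ee_rot: [-0.001, -0.049, 0.999, 0.0]
contact_force: [-0.1, -0.1, -0.3]
grip_width: 7.5
gripper_force: 59.8
t 7.0 pos [534.8 -48.1 115.9] yaw 1.668 tilt 0.12 q7 1.24 w 7.5 F [-0.1 -0.1 -0.3] DELTA [ 0.004 -0.037  1.529] turn 0.016
time_s: 7.5
ee_pos: [534.0, -48.2, 108.9]
ee_rot: [-0.0, -0.049, 0.999, -0.001]
contact_force: [-11.3, 0.2, 33.8]
grip_width: 7.3
gripper_force: 65.5
t 7.5 pos [534.  -48.2 108.9] yaw 1.668 tilt 0.13 q7 1.23 w 7.3 F [-11.3   0.2  33.8] DELTA [-0.02  -0.034  1.298] turn 0.015
```

The contact force of -11 N in x means the slide is too far towards +x. I'll back up 5 mm, shift -x by 3 mm and retry.

```bash
python3 -m inch '[0,0,-0.3,0, 0.1,-0.03,-0.3,0, 0.1,-0.03,0,0, 0.1,-0.03,0.15,0, 0.1,-0.03,0.15,0]'; python3 d.py 531.7 -49.2 70 1.666
```

```text
time_s: 8.12
ee_pos: [532.0, -48.9, 99.7]
ee_rot: [-0.001, -0.049, 0.999, 0.0]
contact_force: [-0.9, 0.7, 1.7]
grip_width: 7.2
gripper_force: 60.5
t 8.12 pos [532.  -48.9  99.7] yaw 1.668 tilt 0.08 q7 1.22 w 7.2 F [-0.9  0.7  1.7] DELTA [ 0.011 -0.011  0.992] turn 0.017
```

It's in the slot. I'll push down until it meets the floor.

```bash
python3 -m inch '[0,0,0.25,0, 0,0,0.5,0, 0,0,0.7,0, 0,0,0.85,0, 0,0,0.85,0]'; python3 -m inch '[0,0,0.08,0, 0,0,0.16,0, 0,0,0.16,0]'; python3 d.py 532 -49.2 70 1.666
```

```text
time_s: 8.75
ee_pos: [532.0, -48.8, 73.8]
ee_rot: [-0.001, -0.049, 0.999, 0.0]
contact_force: [-2.4, 3.9, -4.0]
grip_width: 6.8
gripper_force: 59.7
time_s: 9.12
ee_pos: [532.1, -48.8, 72.0]
ee_rot: [-0.0, -0.049, 0.999, -0.0]
contact_force: [-8.9, 3.9, 21.7]
grip_width: 7.1
gripper_force: 63.7
t 9.12 pos [532.1 -48.8  72. ] yaw 1.668 tilt 0.03 q7 1.19 w 7.1 F [-8.9  3.9 21.7] DELTA [ 0.004 -0.011  0.067] turn 0.018
```

```bash
python3 -m inch '[0,0,0.1,0, 0,0,0.1,0]'; python3 -m inch '[0,0,-0.1,0, 0,0,-0.1,0, 0,0,-0.1,0]' 30; python3 -m inch '[0,0,-0.8,0, 0,0,-2,0, 0,0,-3.3,0, 0,0,-3.3,0]'; python3 d.py 554.9 -293.7 160 0.47
python3 - <<'E'
import sys;sys.argv=['',"5"]
exec(open('m1.py').read())
m={'side':cmask(I['side'],13,7,(300,370,150,260)),'top':cmask(I['top'],13,7,(310,360,200,260))}
print({n:v.sum() for n,v in m.items()})
for z in(94,98,102,106):print(z,fitmask({'side':m['side']},box(8,44,z,z+47),[530,-50,1.666]))
E
```

```text
time_s: 9.38
ee_pos: [532.2, -48.9, 71.9]
ee_rot: [0.001, -0.049, 0.999, -0.001]
contact_force: [-15.3, 3.8, 48.8]
grip_width: 7.0
gripper_force: 67.9
time_s: 9.75
ee_pos: [533.2, -50.2, 69.6]
ee_rot: [0.0, -0.048, 0.999, -0.0]
contact_force: [-0.2, 0.2, 0.2]
grip_width: 30.1
gripper_force: 0.0
time_s: 10.25
ee_pos: [535.2, -49.6, 171.1]
ee_rot: [0.003, -0.048, 0.999, -0.0]
contact_force: [1.1, -0.1, 0.0]
grip_width: 29.8
gripper_force: 0.0
t 10.25 pos [535.2 -49.6 171.1] yaw 1.667 tilt 0.34 q7 1.29 w 29.8 F [ 1.1 -0.1  0. ] DELTA [ 0.129 -8.163  0.375] turn 8.573
{'side': np.int64(453), 'top': np.int64(79)}
94 (array([536.22456691, -34.24527367,   1.71392967]), np.float64(19.082352941176474), np.int64(453))
98 (array([531.80667586, -43.12416428,   1.73382706]), np.float64(20.458823529411767), np.int64(453))
102 (array([528.44969585, -50.15092199,   1.75698065]), np.float64(27.24705882352941), np.int64(453))
106 (array([523.48244415, -60.1402349 ,   1.77436007]), np.float64(26.756862745098037), np.int64(453))
```

View pics/c5.png

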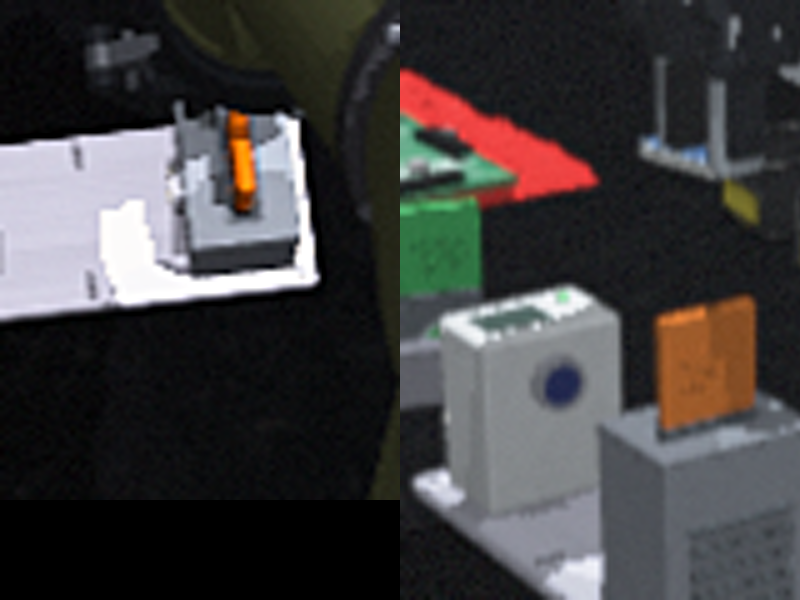

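The orange slide stands in the slot with its grip just above the head's top, and the fingers are clear. Next is the blue cell.

```bash
python3 -m inch '[0,-1.2,0,1.2, 0,-2.6,0,2.5, 0.05,-4.2,0,3.8, 0.1,-5.8,0,5.1, 0.13,-7.2,0.1,6.4]' 55; python3 d.py 554.9 -293.7 130 0.47
```

```text
time_s: 10.98
ee_pos: [548.6, -267.0, 164.1]
ee_rot: [-0.001, 0.391, 0.92, -0.001]
contact_force: [0.3, -0.7, -0.8]
grip_width: 55.2
gripper_force: 0.0
t 10.97 pos [ 548.6 -267.   164.1] yaw 0.767 tilt 0.16 q7 0.97 w 55.2 F [ 0.3 -0.7 -0.8] DELTA [-0.791 -0.464  1.136] turn 2.129
```

```bash
python3 -m inch '[-0.5,-0.3,0.3,1.2, -0.79,-0.46,0.8,2.1, -0.79,-0.46,1.1,2.1, -0.79,-0.46,1.1,2.1]'; python3 d.py 554.9 -293.7 -9 0.47
python3 - <<'E'
import sys
from h import *
I={n:vision.get_image(n)[:,:,::-1].copy() for n in('top','side')}
for n in I:cv2.imwrite(f'pics/{n}6.png',I[n])
b=cv2.resize(I['side'][240:360,380:460],(400,600),interpolation=cv2.INTER_CUBIC)
a=cv2.resize(I['top'][190:280,400:460],(400,600),interpolation=cv2.INTER_CUBIC)
cv2.imwrite('pics/c6.png',np.hstack([a,b]))
# check cell yaw from side: project frosted/window vertical edges for fitted pose
q=[554.9,-293.7,-1.1]
L=[(sx*14,sy*12,z) for sx in(1,-1) for sy in(1,-1) for z in(63,13)]
print(np.c_[L,(proj('side',pose(q,L))-[380,240])*5+[400,0]].round(0).tolist())
E
```

```text
time_s: 11.48
ee_pos: [555.3, -290.1, 131.2]
ee_rot: [-0.002, 0.517, 0.856, -0.0]
contact_force: [-0.3, 0.7, 0.6]
grip_width: 54.8
gripper_force: 0.0
t 11.47 pos [ 555.3 -290.1  131.2] yaw 0.484 tilt 0.22 q7 0.78 w 54.8 F [-0.3  0.7  0.6] DELTA [-0.116 -0.056  4.673] turn 0.1
[[14.0, 12.0, 63.0, 650.0, 298.0], [14.0, 12.0, 13.0, 642.0, 422.0], [14.0, -12.0, 63.0, 616.0, 328.0], [14.0, -12.0, 13.0, 608.0, 454.0], [-14.0, 12.0, 63.0, 577.0, 274.0], [-14.0, 12.0, 13.0, 570.0, 396.0], [-14.0, -12.0, 63.0, 542.0, 303.0], [-14.0, -12.0, 13.0, 536.0, 427.0]]
```

View pics/c6.png

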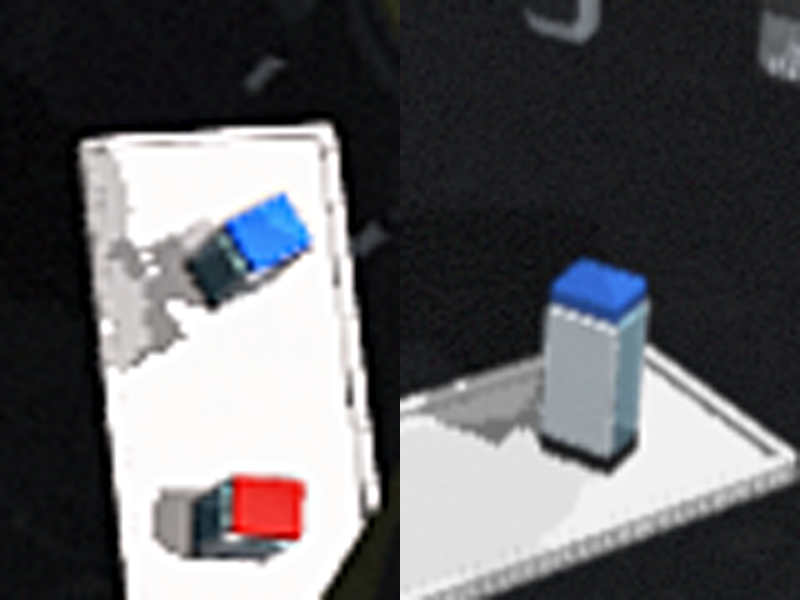

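The cell's edges match the fitted pose: predicted side columns 542/616/650, seen 545/615/648. I'll check where the fingertips project against the TCP before going down.

```bash
python3 - <<'E'
from h import *
u=np.array([np.cos(.484),np.sin(.484),0]);c=np.array([555.3,-290.1,0])
for z in(131,170,178):
  for d in(-33,33):
    p=[c+d*u+[0,0,z]];print(z,d,'side crop',((proj('side',p)[0]-[380,240])*5+[400,0]).round(),'top crop',((proj('top',p)[0]-[400,190])*6.667).round())
E
```

```text
131 -33 side crop [553. 155.] top crop [337. 270.]
131 33 side crop [648.  81.] top crop [237. 106.]
170 -33 side crop [559.  45.] top crop [368. 244.]
170 33 side crop [654. -25.] top crop [263.  74.]
178 -33 side crop [560.  22.] top crop [374. 238.]
178 33 side crop [656. -47.] top crop [269.  67.]
```

```bash
python3 -m inch '[-0.11,-0.05,0.8,0.1, -0.11,-0.05,2,0.1, -0.11,-0.05,2.9,0.1, -0.11,-0.05,3.1,0.1, -0.11,-0.05,3.1,0.1]'; python3 d.py 554.9 -293.7 -9 0.47
```

```text
time_s: 12.2
ee_pos: [557.2, -294.9, 40.6]
ee_rot: [0.0, 0.524, 0.852, 0.0]
contact_force: [-0.5, 0.3, 0.2]
grip_width: 54.8
gripper_force: 0.0
t 12.2 pos [ 557.2 -294.9   40.6] yaw 0.468 tilt 0.05 q7 0.76 w 54.8 F [-0.5  0.3  0.2] DELTA [ 0.072 -0.051  1.655] turn -0.016
```

```bash
python3 -m inch '[0.05,-0.04,0.6,0, 0.05,-0.04,1.2,0, 0.05,-0.04,1.6,0, 0.05,-0.04,1.65,0, 0.05,-0.04,1.65,0]'; python3 d.py 554.9 -293.7 -9 0.47;
```

```text
time_s: 12.82
ee_pos: [555.1, -294.2, -9.6]
ee_rot: [0.0, 0.524, 0.852, 0.0]
contact_force: [0.5, -0.2, 0.3]
grip_width: 54.9
gripper_force: 0.0
t 12.82 pos [ 555.1 -294.2   -9.6] yaw 0.467 tilt 0.01 q7 0.75 w 54.9 F [ 0.5 -0.2  0.3] DELTA [ 0.019  0.003 -0.02 ] turn -0.021
```

```bash
python3 -m inch '[0,0,0,0, 0,0,0,0, 0,0,0,0, 0,0,0,0, 0,0,0,0]' 0; python3 d.py 554.9 -293.7 141 0.47
```

```text
time_s: 13.45
ee_pos: [555.3, -294.5, -8.9]
ee_rot: [0.001, 0.524, 0.852, 0.0]
contact_force: [-0.1, 0.3, 5.7]
grip_width: 23.1
gripper_force: 59.1
t 13.45 pos [ 555.3 -294.5   -8.9] yaw 0.467 tilt 0.06 q7 0.75 w 23.1 F [-0.1  0.3  5.7] DELTA [ 2.600e-02  3.000e-03 -4.998e+00] turn -0.022
```

```bash
python3 -m inch '[0,0,-0.4,0, 0,0,-1.6,0, 0,0,-3,0, 0,0,-4.4,0, 0,0,-5.6,0]'; python3 d.py 522.8 26 159 0.095
```

```text
time_s: 14.08
ee_pos: [554.8, -294.1, 160.4]
ee_rot: [0.0, 0.524, 0.852, 0.0]
contact_force: [-0.0, -0.3, -1.3]
grip_width: 22.9
gripper_force: 58.8
t 14.07 pos [ 554.8 -294.1  160.4] yaw 0.467 tilt 0.03 q7 0.78 w 22.9 F [-0.  -0.3 -1.3] DELTA [10.007  3.854  0.046] turn 2.666
```

```bash
python3 -m inch '[0.8,0.3,0,0.2, 2.1,0.8,0,0.8, 3.5,1.35,0,1.5, 4.9,1.9,0,2.1, 6.3,2.42,0,2.67]'; python3 d.py 522.8 26 159 0.095
```

```text
time_s: 14.7
ee_pos: [534.1, -91.1, 158.8]
ee_rot: [-0.0, 0.674, 0.739, 0.0]
contact_force: [0.1, 0.7, -0.8]
grip_width: 23.1
gripper_force: 58.7
t 14.7 pos [534.1 -91.1 158.8] yaw 0.092 tilt 0.03 q7 0.19 w 23.1 F [ 0.1  0.7 -0.8] DELTA [ 3.921 -0.019 -0.004] turn -0.023
```

```bash
python3 -m inch '[1.4,0,0,0, 2.7,0,0,0, 3.6,0,0,0, 3.92,-0.02,0,-0.02, 3.92,-0.02,0,-0.02]'; python3 d.py 522.8 26 23 0.095
cat > m2.py <<'E'
from h import *
from plant import ctrl
I={n:vision.get_image(n)[:,:,::-1].copy() for n in('top','side')}
s=ctrl.read_state();x,y,z=s['ee_pos'];f=z+8.9+4;print('foot z',f,x,y)
for n in I:cv2.imwrite(f'pics/{n}7.png',I[n])
m={'side':cmask(I['side'],110,10,(250,420,60,260))};ys,xs=np.nonzero(m['side']);print(len(xs),xs.min() if len(xs) else 0,xs.max(initial=0),ys.min(initial=999),ys.max(initial=0))
b=I['side'][ 110:230,260:380];cv2.imwrite('pics/c7.png',cv2.resize(b,(600,600),interpolation=cv2.INTER_CUBIC))
q=[x,y,1.666];L=[(-14,12,9+f),(-14,12,59+f),(-14,-12,9+f),(-14,-12,59+f),(14,12,9+f),(14,12,59+f),(-13,11,68+f),(-13,-11,68+f),(-14,11,f),(-14,-11,f)]
print(np.c_[L,((proj('side',pose(q,L))-[260,110])*5+2)].round(0).tolist())
E
python3 m2.py
```

```text
time_s: 15.32
ee_pos: [522.8, 24.1, 158.6]
ee_rot: [0.0, 0.672, 0.741, -0.0]
contact_force: [-0.1, -0.7, -1.1]
grip_width: 23.4
gripper_force: 58.7
t 15.32 pos [522.8  24.1 158.6] yaw 0.098 tilt 0.01 q7 -0.0 w 23.4 F [-0.1 -0.7 -1.1] DELTA [0.065 0.005 4.521] turn 0.019
foot z 171.4643538802642 523.0322697814543 22.456284116539646
178 310 419 156 232
[[-14.0, 12.0, 180.0, 306.0, 395.0], [-14.0, 12.0, 230.0, 303.0, 277.0], [-14.0, -12.0, 180.0, 356.0, 384.0], [-14.0, -12.0, 230.0, 354.0, 267.0], [14.0, 12.0, 180.0, 273.0, 377.0], [14.0, 12.0, 230.0, 269.0, 261.0], [-13.0, 11.0, 239.0, 303.0, 254.0], [-13.0, -11.0, 239.0, 350.0, 246.0], [-14.0, 11.0, 171.0, 309.0, 415.0], [-14.0, -11.0, 171.0, 354.0, 405.0]]
```

View pics/c7.png

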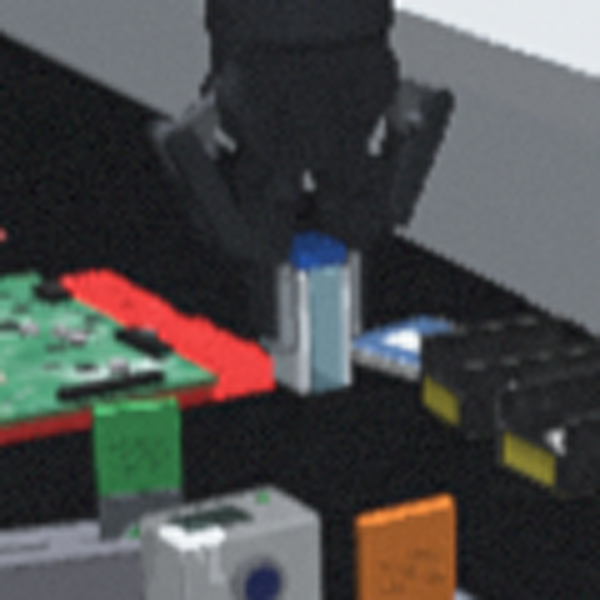

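The cell hangs upright and square. Its glass corners are at crop (303,393) and (352,383), against predicted (306,395) and (356,384). Now I'll lower it into the light path.

```bash
python3 -m inch '[0.06,-0.03,0.5,0.02, 0.06,-0.03,1.3,0.02, 0.06,-0.03,2.1,0.02, 0.06,-0.03,2.7,0.02, 0.06,-0.03,3,0.02]'; python3 d.py 522.2 26 23 0.095
```

```text
time_s: 16.05
ee_pos: [521.6, 24.2, 67.6]
ee_rot: [-0.0, 0.674, 0.739, -0.001]
contact_force: [0.3, 0.8, -0.7]
grip_width: 23.3
gripper_force: 58.8
t 16.05 pos [521.6  24.2  67.6] yaw 0.092 tilt 0.08 q7 -0.0 w 23.3 F [ 0.3  0.8 -0.7] DELTA [0.058 0.027 1.487] turn -0.022
```

```bash
python3 -m inch '[0.05,0.02,0.4,0, 0.05,0.02,0.9,0, 0.05,0.02,1.3,0, 0.05,0.02,1.48,0, 0.05,0.02,1.48,0]'; python3 -m inch '[0,0,0,0, 0,0,0,0, 0,0,0,0]'; python3 d.py 522.2 26 23 0.095
python3 - <<'E'
from h import *
from plant import ctrl
I={n:vision.get_image(n)[:,:,::-1].copy() for n in('top','side')}
p=ctrl.read_state()['ee_pos'];print(p)
for n in I:cv2.imwrite(f'pics/{n}8.png',I[n])
f=p[2]+12.9
m=cmask(I['side'],112,10,(290,350,170,245));ys,xs=np.nonzero(m);print('cap px',len(xs),np.median(xs),ys.min(initial=0),ys.max(initial=0))
print('pred cap',proj('side',pose([p[0],p[1],1.666],box(26,22,f+59,f+68))).round(1).tolist())
a=cv2.imread('pics/side0.png')
g=lambda im:cmask(im,60,12,(270,300,180,215));r=lambda im:np.argwhere(cmask(im,0,4,(350,380,300,325))).mean(0)
print('green',np.argwhere(g(a)).mean(0),np.argwhere(g(I['side'])).mean(0),'red',r(a),r(I['side']))
E
```

```text
time_s: 16.68
ee_pos: [522.1, 27.5, 23.7]
ee_rot: [-0.0, 0.673, 0.74, -0.0]
contact_force: [-0.2, 0.7, -0.5]
grip_width: 23.1
gripper_force: 58.8
time_s: 17.05
ee_pos: [522.6, 27.6, 24.4]
ee_rot: [0.0, 0.673, 0.74, 0.0]
contact_force: [0.1, -0.6, -1.3]
grip_width: 23.2
gripper_force: 58.8
t 17.05 pos [522.6  27.6  24.4] yaw 0.094 tilt 0.03 q7 -0.01 w 23.2 F [ 0.1 -0.6 -1.3] DELTA [-0.051 -0.017  0.046] turn -0.006
[522.44683672  27.55154597  24.25953177]
cap px 59 323.0 0 223
pred cap [[329.6, 223.1], [329.5, 219.3], [320.8, 225.3], [320.7, 221.4], [323.5, 219.4], [323.4, 215.6], [314.8, 221.5], [314.7, 217.6]]
green [198.79151943 286.87632509] [198.53629032 285.93548387] red [309.88888889 365.78395062] [309.98181818 365.81212121]
```

```bash
python3 -c "
from plant import ctrl
print(ctrl.hand_in())"
```

```text
the job is handed in; nothing more can be done
None
```

I handed the job in at about 17 s with the orange slide home in the lamp-head slot and released, and the blue cell gripped on its frosted faces, held upright and still at the middle of the light path; no verdict came back, and the camera checks (two views of the slide and cell, pixel checks of the green slide and red cell) showed nothing out of place.

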